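Take the clip-on cover off the dust filter housing

ROBOT

A 7-joint arm with a two-finger parallel gripper is mounted at the origin on the work surface. World frame = base frame: x ahead of the robot, y to its left, z up, the work surface at z = 0. Lengths are in m, angles in rad, forces in N, time in s.
With the tool pointing down it reaches from about 0.425 to 0.825 m from the base axis. Payload 3.6 kg.
Tool frame: the origin (TCP) lies midway between the tips of the shut fingers; the grasp point (between the pads) lies 19 mm behind it; z points along the fingers, y is the line along which they close (so a half turn about z gives the same grasp; the last joint's range is limited). The gripper opens to 93 mm and grips with 3 to 60 N. Pads are 15 mm wide; open, the fingers measure 128 mm over their backs; the gripper's body (75 mm by 188 mm) begins 65 mm behind the grasp point.
Start: joints at [1.097, 0.615, -0.013, 1.423, 0.008, 1.103, -0.04], TCP at [0.281, -0.586, 0.219] pointing down, gripper open.
Joint ranges: [-3.12, 3.12], [-0.3, 2.06], [-1.34, 1.32], [0.26, 2.42], [-1.36, 4.5], [0.01, 1.98], [-2.84, 2.84]. Speed limits (rad/s): [2.79, 2.79, 3.14, 3.14, 3.14, 3.14, 3.14].

INTERFACE

Orientations are given as a rotation vector (axis times angle).
In Python, from bench import manip, effector, capture gives the robot as it stands. Calls block until the motion is done:
- manip.movep(position, orientation): joint-space move of the TCP to a pose.
- manip.move_linear(position, frame=None, rate=0.15, guard=None): straight line of the TCP; frame=None keeps the orientation; rate is the mean speed in m/s. With guard (N) it stops when the force on the tool has changed by that much, and returns True; else False.
- manip.set_joints(angles): joint-space move.
- effector.command_gripper(opening, grip_force=None): finger opening in m; grip_force is the grip in N (None keeps the last); returns when the fingers have stopped.
- manip.dwell(seconds).
- manip.ik(position, orientation): joint angles nearest the present ones, or None.
- manip.state(): the state.
- capture(name): name is "side" or "top" or "wrist"; returns a dict with "pixels" (420x560x3 uint8, red, green, blue), "vfov" (degrees; the focal length in pixels is half the picture's height over the tangent of half this angle, whatever the lens; pixels are square), "cx", "cy" (the principal point, pixels), "R" (3x3) and "t" (3): a world point X has camera coordinates R X + t; the wrist camera has in their place "hand_eye" (4x4, takes a point from camera to tool coordinates, whose origin is the TCP and whose axes are the flange's). Camera axes: x right, y down, z forward; pixel columns grow to the right and rows downward; lengths in m; the calibration is good to about 2 mm. A picture is of the moment at which its call begins: read the wrist's pose just before it. There is no depth.
A pose or a line that the arm cannot do raises manip.Unreachable and nothing moves.
- manip.finish_job(): hands the job in; it is judged then, once.
The state is a dict: "t": time; "joint_pos": joint angles; "qd": joint speeds; "tau": joint torques, N m; "tcp_pos": TCP position; "ee_rot": TCP orientation; "force": force on the tool from outside, world axes, zero at the start; "torque": the same for the moment, N m; "finger_gap": finger opening in m; "finger_force": force on a finger pad.
Only numpy, scipy, OpenCV 4.12 (cv2) and the standard library are available. Lean on these libraries where they do the work, as an engineer would, in place of code of your own. Each camera call takes 0.05 s, during which the arm holds its last target. There are 200 camera calls.

TASK

The dust filter of the jeweller's bench is due for inspection: on the grey housing with the round hose socket, squeeze the two snap tabs of the clip-on cover together between the fingers, lift the cover off and lay it flat in the steel tray, tabs up. Set it down rather than dropping it, and leave the other housing (the one with the wide rectangular outlet) closed.

Things in the scene. Friction and masses are not known exactly. Their poses are not given: they have to be found in the camera images.
- cover: Cover to take off, 0.2 kg: light grey plate 118 (x) x 108 (y) x 4 mm; two ribs reach 18 mm below it. Two black snap tabs at +y and -y, each 26 mm wide (x), 30 mm tall above the plate, 52 mm over their outer faces; each slides in 8 mm to a stop (36 mm over both) against a 3 to 6 N spring and springs back when let go. Origin: centre of the plate's underside, z up, y the squeezing line.
- housing: Filter housing to open, fixed: grey box 130 (x) x 120 (y) x 60 mm with a black round hose socket, 42 mm across, 45 mm long, on its +x side. Origin: centre of its underside, z up. The cover lies on its top, axes parallel; hooks below the tabs catch under its lip until both tabs are squeezed home; keep them squeezed (30 to 60 N) to lift the cover straight up and carry it.
- tray: Open shallow steel tray, fixed to the bench, outside 200 (x) x 180 (y) x 25 mm high, walls and floor 4 mm thick. Origin at the centre of its underside, z up. A cover lying flat in it stands on its ribs, with its origin 22 mm above the tray's.
- other_cover: The cover that must stay on: the same kind of cover, clipped to the other housing, which is the same box but has a black wide, flat-fronted rectangular outlet (90 mm wide, 44 high, 30 long) in place of the round socket. Origin and axes as for the first cover.

How it is judged:
By the outcome, as a careful person would: the job done as asked, in the order asked, and still so for the second after the job is handed in, with the robot touching nothing.
It also fails if it takes over 43 s, if anything falls off the work surface, if the arm or the gripper's body presses on something with over 40 N, if the wrist force passes 120 N, or if a joint passes its speed limit or range.

## Working session

There is one attempt and no reset: what is moved stays moved. The work goes in short steps, each a Python script; the robot and the scene stay as the last script left them, time stands still between calls to the robot, and variables do not carry over. Pictures are saved under pics/ and viewed, at most 10 in all, crops included, and the job is handed in when it is done.

```bash
mkdir -p pics; ls; python3 - <<'E'
from bench import manip, effector, capture
import cv2,numpy as np
print(manip.state())
for n in("top","side"):
    c=capture(n); cv2.imwrite(f"pics/{n}0.png",c["pixels"][...,::-1]); np.savez(f"pics/{n}0.npz",**c)
    print({k:v for k,v in c.items() if k!="pixels"})
E
```

```text
pics
{'t': 0.0, 'joint_pos': array([ 1.09650609,  0.61588751, -0.01257501,  1.42485472,  0.00811195,
        1.10336684, -0.0404042 ]), 'qd': array([ 0.00056283,  0.00149569, -0.00154396, -0.00057011, -0.00208253,
       -0.00070332,  0.00093267]), 'tau': array([ 5.34854712e-05, -4.58928502e+01,  2.09131907e-01, -1.65742457e+01,
       -6.10782020e-02,  2.05678894e-02,  2.31044214e-04]), 'tcp_pos': array([ 0.28108841, -0.58523313,  0.21751649]), 'ee_rot': array([-3.06083797e+00, -6.97046398e-01,  9.63340720e-04]), 'force': array([0.74556383, 0.46036734, 0.30939839]), 'torque': array([ 0.00713942,  0.04018878, -0.05829128]), 'finger_force': 0.0, 'finger_gap': 0.09281075854651305}
{'vfov': 52.00494077787831, 'cx': 285.4422723819631, 'cy': 205.48912037761946, 'R': array([[-0.00759371, -0.99953334,  0.0295879 ],
       [-0.98160095,  0.00180546, -0.19093535],
       [ 0.19079283, -0.03049342, -0.98115659]]), 't': array([-0.01909259,  0.51526143,  0.93832695])}
{'vfov': 57.46697507440919, 'cx': 281.2675505156081, 'cy': 208.90982117671464, 'R': array([[-0.89264575, -0.45056698,  0.01315158],
       [-0.30128312,  0.57468045, -0.76090135],
       [ 0.33527907, -0.68317771, -0.64873428]]), 't': array([0.44129334, 0.22329971, 0.72617094])}
```

View pics/top0.png

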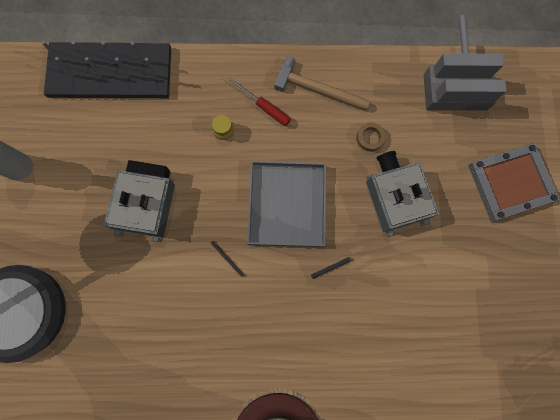

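View pics/side0.png

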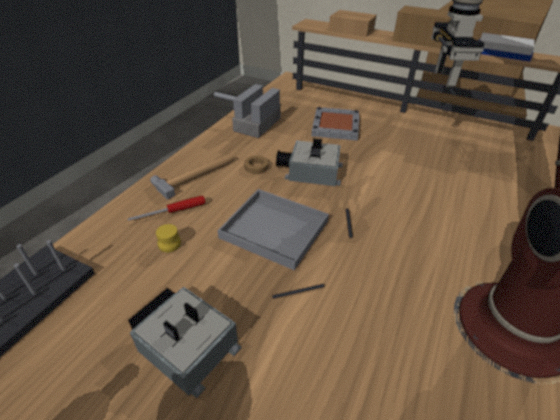

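The top view shows the target housing (round socket at about 388,162) with its tabs at (397,197) and (416,190), and the tray centred near (288,205). The side view confirms this: the round socket is at (283,158), and the wide-outlet housing at (185,335) is the one to leave closed. Next I'll get rough positions and two wrist-camera views.

```bash
cat > h.py <<'E'
import numpy as np, cv2
from scipy.spatial.transform import Rotation as Rot
def cam(c,st=None):
    """-> f,cx,cy, centre, R_world_from_cam"""
    f=210/np.tan(np.radians(float(c["vfov"]))/2)
    if "R" in c: R=np.array(c["R"]).T; C=-R@np.array(c["t"])
    else:
        H=np.array(c["hand_eye"]); Rt=Rot.from_rotvec(st["ee_rot"]).as_matrix()
        R=Rt@H[:3,:3]; C=Rt@H[:3,3]+st["tcp_pos"]
    return f,float(c["cx"]),float(c["cy"]),C,R
def ray(k,uv):
    f,cx,cy,C,R=k; d=R@np.array([(uv[0]-cx)/f,(uv[1]-cy)/f,1]); return C,d/np.linalg.norm(d)
def onplane(k,uv,z):
    C,d=ray(k,uv); return C+d*(z-C[2])/d[2]
def tri(k1,u1,k2,u2):
    A=np.zeros((3,3));b=np.zeros(3);rs=[ray(k1,u1),ray(k2,u2)]
    for C,d in rs:
        P=np.eye(3)-np.outer(d,d);A+=P;b+=P@C
    X=np.linalg.solve(A,b); return X,[np.linalg.norm(np.cross(X-C,d)) for C,d in rs]
def proj(k,X):
    f,cx,cy,C,R=k; p=R.T@(np.array(X)-C); return f*p[0]/p[2]+cx,f*p[1]/p[2]+cy
def down(yaw): # tool z down, tool y at world angle yaw+90 (tool x at yaw)
    return (Rot.from_euler('z',yaw)*Rot.from_rotvec([np.pi,0,0])).as_rotvec()
E
python3 - <<'E'
from h import *
from bench import manip, effector, capture
t=cam(np.load("pics/top0.npz")); s=cam(np.load("pics/side0.npz"))
for uv in[(397,197),(416,190)]: print(onplane(t,uv,.09))
for n,uv in dict(TL=(250,162),TR=(326,164),BR=(326,247),BL=(249,246)).items(): print(n,onplane(t,uv,.025))
print(tri(t,(403,193),s,(317,145)))
p=(onplane(t,(397,197),.08)+onplane(t,(416,190),.08))/2
st=manip.state(); print(p, Rot.from_rotvec(st["ee_rot"]).as_matrix())
for yaw in (0.35,0.35-np.pi):
    print(yaw,manip.ik([p[0],p[1],.30],down(yaw)))
c=capture("wrist"); print(c["hand_eye"],c["vfov"],c["cx"],c["cy"])
E
```

```text
[ 0.52617518 -0.26895201  0.09      ]
[ 0.54213396 -0.31272836  0.09      ]
TL [0.62631209 0.0618306  0.025     ]
TR [ 0.62155239 -0.12073402  0.025     ]
BR [ 0.42183111 -0.11561049  0.025     ]
BL [0.42498286 0.06250225 0.025     ]
(array([ 0.53170968, -0.28096304,  0.09778228]), [np.float64(0.0018610393463532836), np.float64(0.0018610393463532686)])
[ 0.53638721 -0.29406137  0.08      ] [[ 9.01350288e-01  4.33089555e-01 -1.04699798e-03]
 [ 4.33090819e-01 -9.01347873e-01  2.08656002e-03]
 [-4.00420536e-05 -2.33416669e-03 -9.99997275e-01]]
0.35 [ 0.47132275  0.49157531 -0.0092621   1.41325309  0.00462754  1.23678542
 -0.75915608]
-2.791592653589793 [ 0.92645157  0.60137685 -0.83134361  1.39730476  0.44435001  1.33542101
  2.0016297 ]
[[ 3.61921197e-04 -9.59567735e-01 -2.81477584e-01  7.89537319e-02]
 [ 9.99999145e-01 -6.30826219e-06  1.30729448e-03 -1.21624238e-03]
 [-1.25621324e-03 -2.81477817e-01  9.59566913e-01 -1.67100880e-01]
 [ 0.00000000e+00  0.00000000e+00  0.00000000e+00  1.00000000e+00]] 64.81383885523657 272.1526851025621 203.02028578286465
```

```bash
python3 - <<'E'
from h import *
from bench import manip, effector, capture
import pickle
p=np.array([.536,-.294]); yaw=.35; ey=np.array([-np.sin(yaw),np.cos(yaw)])
out=[]
for i,d in enumerate((-.05,.05)):
    q=p+ey*d
    if i==0: manip.movep([*q,.27],down(yaw))
    else: manip.move_linear([*q,.27])
    manip.dwell(.2)
    st=manip.state(); c=capture("wrist"); out.append((st,c))
    cv2.imwrite(f"pics/w{i}.png",c["pixels"][...,::-1])
pickle.dump(out,open("pics/w.pkl","wb"))
print(manip.state()["t"])
a=[o[1]["pixels"][...,::-1] for o in out]
cv2.imwrite("pics/w01.png",cv2.resize(np.hstack(a),(800,300)))
E
```

```text
2.85
```

View pics/w0.png

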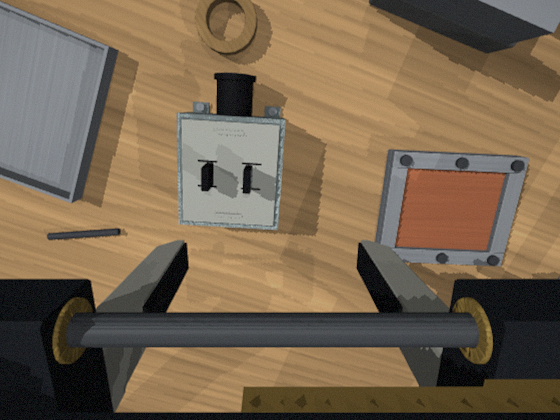

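View pics/w1.png

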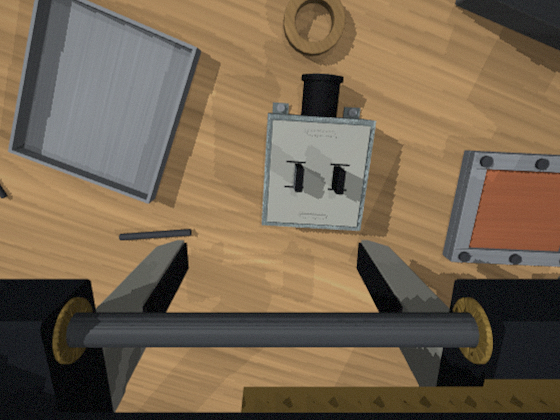

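Both wrist views show the round socket (236,95 and 322,95), the light plate inside a bluish lip, and the two black tabs (207,176 and 247,178 in the first view; 299,178 and 338,179 in the second). I'll triangulate the plate's corners and the tabs.

```bash
python3 - <<'E'
from h import *
import pickle
out=pickle.load(open("pics/w.pkl","rb")); K=[];Q=[];B=[]
for i,(st,c) in enumerate(out):
    K.append(cam(c,st)); im=c["pixels"].astype(int); x0=(185,270)[i]
    hsv=cv2.cvtColor(c["pixels"],cv2.COLOR_RGB2HSV)
    print("plate rgb",im[210,x0+20],"lip",[list(im[226,x0+k]) for k in(5,40)],"shadow",im[165,x0+ (37 if i else 37)])
    roi=np.zeros(im.shape[:2],bool); roi[105:235,(170,255)[i]:(292,382)[i]]=1
    m=((im[...,0]-im[...,2])>-2)&(hsv[...,1]<60)&(im[...,0]>90)&roi
    m=cv2.morphologyEx(m.astype(np.uint8),cv2.MORPH_CLOSE,np.ones((25,25)))
    m=cv2.morphologyEx(m,cv2.MORPH_OPEN,np.ones((9,9)))
    ct=max(cv2.findContours(m,0,1)[0],key=cv2.contourArea)
    h=cv2.convexHull(ct); q=cv2.approxPolyDP(h,8,True)[:,0].astype(float)
    q=q[np.argsort(np.arctan2(*(q-q.mean(0)).T[::-1]))]; Q.append(q)
    d=((im.max(2)<38)&roi).astype(np.uint8); d[:140]=0
    n,l,s,ce=cv2.connectedComponentsWithStats(d)
    o=[j for j in range(1,n) if s[j,4]>60]; o.sort(key=lambda j:ce[j,0]); print(s[o].tolist())
    B.append(s[o]); print(q.tolist())
    vis=c["pixels"][...,::-1].copy(); cv2.drawContours(vis,[ct],-1,(0,0,255),1); vis[d>0]=(0,255,0)
    cv2.imwrite(f"pics/v{i}.png",cv2.resize(vis[95:245,(160,245)[i]:(300,385)[i]],None,fx=2.8,fy=4*.7))
v=np.hstack([cv2.imread(f"pics/v{i}.png") for i in(0,1)]);cv2.imwrite("pics/v.png",v)
if len(Q[0])==len(Q[1])==4:
    X=np.array([tri(K[0],a,K[1],b)[0] for a,b in zip(*Q)]);print(X,X.mean(0))
    print("sides",[np.linalg.norm(X[j]-X[j-1]) for j in range(4)],[np.degrees(np.arctan2(*(X[j]-X[j-1])[1::-1])) for j in range(4)])
E
```

```text
plate rgb [164 165 160] lip [[np.int64(170), np.int64(133), np.int64(89)], [np.int64(147), np.int64(155), np.int64(150)]] shadow [150 155 149]
[[201, 161, 15, 30, 292], [242, 166, 10, 27, 179]]
[[181.0, 120.0], [280.0, 107.0], [277.0, 229.0], [179.0, 224.0]]
plate rgb [161 164 155] lip [[np.int64(145), np.int64(123), np.int64(89)], [np.int64(130), np.int64(144), np.int64(146)]] shadow [148 150 143]
[[295, 164, 9, 28, 181], [330, 164, 15, 30, 299]]
[[268.0, 113.0], [374.0, 121.0], [359.0, 230.0], [267.0, 225.0]]
[[ 0.57987749 -0.22056986  0.04736332]
 [ 0.62124366 -0.32429308  0.08130365]
 [ 0.49259885 -0.36956571  0.05933189]
 [ 0.46875178 -0.25935487  0.08300584]] [ 0.54061794 -0.29344588  0.06775118]
sides [np.float64(0.12297800513568657), np.float64(0.11671165943231637), np.float64(0.13813709100129548), np.float64(0.1152196437433241)] [np.float64(19.23996982138308), np.float64(-68.25724288435963), np.float64(-160.61203071964889), np.float64(102.20925842990574)]
```

View pics/v.png

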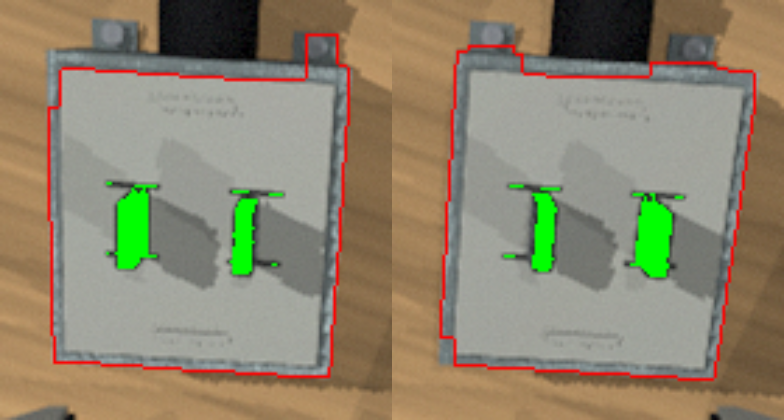

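```bash
cat > meas.py <<'E'
from h import *
def plate_quad(im, roi):
    """corner pixels of the light grey plate, by lines fitted to the sides of its mask"""
    b=cv2.medianBlur(im,5).astype(int); x0,y0,x1,y1=roi
    m=np.zeros(im.shape[:2],np.uint8)
    ok=((b[...,0]-b[...,2])>-3)&((b[...,0]-b[...,2])<18)&(b[...,0]-b[...,1]>-7)&(b[...,0]>75)
    m[y0:y1,x0:x1]=ok[y0:y1,x0:x1]
    m=cv2.morphologyEx(m,cv2.MORPH_CLOSE,np.ones((31,31))); m=cv2.morphologyEx(m,cv2.MORPH_OPEN,np.ones((45,45)))
    ct=max(cv2.findContours(m,0,1)[0],key=cv2.contourArea)
    fill=np.zeros_like(m); cv2.drawContours(fill,[ct],-1,1,-1)
    ys,xs=np.nonzero(fill); u0,u1,v0,v1=xs.min(),xs.max(),ys.min(),ys.max(); du,dv=int((u1-u0)*.22),int((v1-v0)*.2)
    L=[]
    for side in range(4):
        P=[]
        for k in (range(v0+dv,v1-dv) if side<2 else range(u0+du,u1-du)):
            w=np.nonzero(fill[k] if side<2 else fill[:,k])[0]
            e=w[0]-.5 if side%2==0 else w[-1]+.5
            P.append((e,k) if side<2 else (k,e))
        vx,vy,x,y=cv2.fitLine(np.float32(P),cv2.DIST_HUBER,0,.01,.01).ravel(); L.append(np.cross([x,y,1],[x+vx,y+vy,1]))
    l,r,t,bt=L; q=[np.cross(*p) for p in((l,t),(r,t),(r,bt),(l,bt))]
    return np.array([a[:2]/a[2] for a in q])
E
python3 - <<'E'
from meas import *
import pickle
out=pickle.load(open("pics/w.pkl","rb"))
K=[cam(c,s) for s,c in out]
Q=[plate_quad(c["pixels"],(165+86*i,107,300+86*i,240)) for i,(s,c) in enumerate(out)]
print(np.round(Q,1).tolist())
X=np.array([tri(K[0],a,K[1],b)[0] for a,b in zip(*Q)]);print(X,X.mean(0))
print("sides",[np.linalg.norm(X[j]-X[j-1]) for j in range(4)])
for k,q in zip(K,Q):
    Y=np.array([onplane(k,a,.064) for a in q]); ce=Y.mean(0)
    e=np.array([Y[0]-Y[3],Y[1]-Y[2],]); yaws=np.degrees(np.arctan2(e[:,1],e[:,0]))
    f=np.array([Y[0]-Y[1],Y[3]-Y[2]]); yaws2=np.degrees(np.arctan2(-f[:,0],f[:,1]))
    yaw=np.radians(np.r_[yaws,yaws2].mean())
    print(ce,yaws,yaws2,[np.linalg.norm(Y[j]-Y[j-1]) for j in range(4)])
    R=Rot.from_euler('z',yaw).as_matrix()
    print("tab tops",[np.round(proj(k,[*ce[:2],0]+R@np.array([sx*.013,sy*.026,.094])),0).tolist() for sy in(1,-1) for sx in(1,-1)])
E
```

```text
[[[177.5, 120.5], [284.6, 120.5], [278.0, 229.1], [177.5, 223.9]], [[266.4, 121.5], [373.9, 121.5], [360.5, 229.7], [262.2, 225.5]]]
[[ 0.57470856 -0.22017452  0.05312197]
 [ 0.6159047  -0.33338054  0.05562395]
 [ 0.49390114 -0.37031338  0.06150948]
 [ 0.46177153 -0.25560888  0.06925213]] [ 0.53657148 -0.29486933  0.05987688]
sides [np.float64(0.11945940317347109), np.float64(0.12049475986165818), np.float64(0.12760698544489535), np.float64(0.11937077843354081)]
[ 0.53674316 -0.2951032   0.064     ] [15.30415145 16.9500143 ] [19.91372085 16.76517389] [np.float64(0.12057130839974674), np.float64(0.11714394476785188), np.float64(0.12696688605945197), np.float64(0.12045091192580375)]
tab tops [[201.0, 168.0], [201.0, 192.0], [251.0, 171.0], [250.0, 195.0]]
[ 0.53614797 -0.29415995  0.064     ] [17.31732079 17.63459861] [19.9777494  17.32271104] [np.float64(0.12123036486281737), np.float64(0.11778415900722956), np.float64(0.12668830727298735), np.float64(0.1183587466536776)]
tab tops [[295.0, 170.0], [294.0, 194.0], [345.0, 172.0], [342.0, 195.0]]
```

The mask took in the housing lip (about 120 x 127 mm at z about 0.06), so the centre still holds. The predicted tab tops match the blobs to 1–2 px. I'll refine with the plate corners read from the zoom, and measure the tray from two views.

```bash
python3 - <<'E'
from meas import *
import pickle
out=pickle.load(open("pics/w.pkl","rb")); K=[cam(c,s) for s,c in out]
z0=np.array([(61,68),(334,82),(321,368),(62,354)])/2.8+[160,95]
z1=np.array([(78,69),(355,88),(314,370),(65,355)])/2.8+[245,95]
Q=[z0,z1]
def quad(X):
    ax=np.array([X[0]-X[3],X[1]-X[2]]);ay=np.array([X[0]-X[1],X[3]-X[2]])
    print(" c",X.mean(0).round(4),"yaw",np.degrees(np.arctan2(ax[:,1],ax[:,0])).round(1),np.degrees(np.arctan2(-ay[:,0],ay[:,1])).round(1),"len",np.linalg.norm(ax,axis=1).round(4),np.linalg.norm(ay,axis=1).round(4))
X=np.array([tri(K[0],a,K[1],b)[0] for a,b in zip(*Q)]);print(X[:,2]);quad(X)
for k,q in zip(K,Q): quad(np.array([onplane(k,a,.064) for a in q]))
# tab tops: outer top corners, two views (blob extremes)
for a,b in (((201,176),(295,178)),((252,180),(345,182))): print("tab",tri(K[0],a,K[1],b))
# tray
print("tray wrist TR,BR",tri(K[0],(116,47),K[1],(198,47)),tri(K[0],(73,200),K[1],(151,202)))
t=cam(np.load("pics/top0.npz")); s=cam(np.load("pics/side0.npz"))
T=np.array([(250,162),(326,164),(326,247),(249,246)])
for z in(.025,):
    Y=np.array([onplane(t,u,z) for u in T]);quad(Y)
S=[(221,229),(263,193),(329,214),(294,262)]
print([np.round(proj(s,y)) for y in Y])
best=[min(S,key=lambda u:np.hypot(*(np.array(u)-proj(s,y)))) for y in Y]
W=np.array([tri(t,u,s,b)[0] for u,b in zip(T,best)]);print(W);quad(W)
E
```

```text
[0.06199295 0.07027194 0.06066727 0.0741025 ]
 c [ 0.5385 -0.2953  0.0668] yaw [17.3 17.7] [16.8 13.9] len [0.1154 0.1208] [0.1075 0.109 ]
 c [ 0.5377 -0.295   0.064 ] yaw [15.7 17.6] [17.1 16.6] len [0.1186 0.1195] [0.1067 0.1106]
 c [ 0.538  -0.2957  0.064 ] yaw [17.3 16.3] [16.2 16.3] len [0.1185 0.1182] [0.1091 0.107 ]
tab (array([ 0.53234205, -0.26834568,  0.09125706]), [np.float64(0.0005893263924177496), np.float64(0.0005893263924177162)])
tab (array([ 0.54620375, -0.3207856 ,  0.08903928]), [np.float64(0.0005725992988451342), np.float64(0.0005725992988450776)])
tray wrist TR,BR (array([ 0.62625397, -0.11210079, -0.00468675]), [np.float64(0.000431637671046698), np.float64(0.0004316376710466673)]) (array([ 0.42933058, -0.11471184,  0.02888915]), [np.float64(0.0009018118581967416), np.float64(0.000901811858196712)])
 c [ 0.5237 -0.028   0.025 ] yaw [-0.2 -1.5] [-1.5 -1. ] len [0.2013 0.1998] [0.1826 0.1781]
[array([218., 231.]), array([259., 189.]), array([330., 213.]), array([297., 262.])]
[[ 0.62091736  0.06031857  0.03409869]
 [ 0.61861919 -0.1243275   0.01224154]
 [ 0.42251303 -0.11585422  0.02226686]
 [ 0.42856103  0.06359193  0.02296353]]
 c [ 0.5227 -0.0291  0.0229] yaw [-1.  -2.5] [-0.7 -1.9] len [0.1927 0.1965] [0.1859 0.1795]
```

Measured values:
- **Cover:** centre (0.538, -0.295), plate at z about 0.065, tab tops at about 0.09, yaw about 16.6°.
- **Tray:** centre (0.5235, -0.0285), yaw about -1.2°.

The sizes and heights agree with the text, so I'll go for the grasp.

```bash
python3 - <<'E'
from h import *
from bench import manip, effector, capture
yaw=np.radians(16.6); c=[.5385,-.295]
manip.move_linear([*c,.15],down(yaw))
print("guard",manip.move_linear([*c,.080],rate=.08,guard=12),manip.move_linear([*c,.070],rate=.03,guard=10))
f0=manip.state()["force"]
effector.command_gripper(.055,20); s=manip.state(); print(s["finger_gap"],s["finger_force"],s["force"]-f0)
effector.command_gripper(.030,45); manip.dwell(.3)
s=manip.state(); print(s["finger_gap"],s["finger_force"],s["force"]-f0,s["torque"],s["tcp_pos"],s["t"])
im=capture("wrist")["pixels"]; cv2.imwrite("pics/g.png",im[...,::-1])
E
```

```text
guard False False
0.05487860069575096 0.0 [ 1.04436237 -0.42262388 -1.31665317]
0.03484936211458839 45.019898414611816 [0.24089289 2.25965338 3.2505882 ] [ 0.09552488  0.28270278 -0.05450533] [ 0.53854671 -0.29504388  0.07030837] 6.95
```

View pics/g.png

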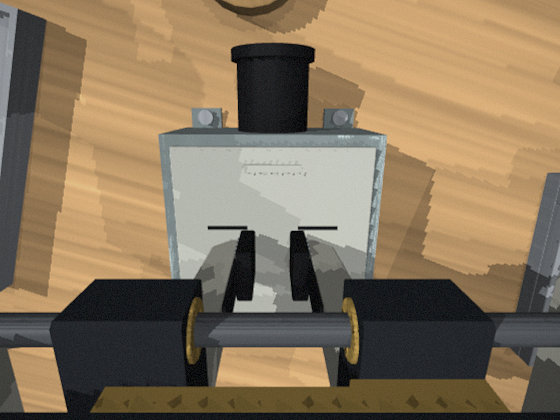

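The fingers hold both tabs (235–255 and 290–310, row 265), squeezed home: gap 35 mm, 45 N, side force 2 N. Cover edges are parallel to the image. Lifting now.

```bash
python3 - <<'E'
from h import *
from bench import manip, effector, capture
p=manip.state()["tcp_pos"]; f0=manip.state()["force"]
g=manip.move_linear([p[0],p[1],p[2]+.03],rate=.05,guard=25); s=manip.state(); print(g,s["force"]-f0,s["finger_gap"],s["finger_force"])
if not g:
    manip.move_linear([p[0],p[1],.19],rate=.1); 
    s=manip.state(); print(s["force"]-f0,s["finger_gap"],s["t"])
    c=capture("side"); w=capture("wrist")
    cv2.imwrite("pics/l.png",cv2.resize(np.hstack([c["pixels"],w["pixels"]]),(800,300))[...,::-1])
E
```

```text
False [ 1.34641116 -0.75399901 -7.74347398] 0.03447782434598088 44.97234284877777
[ 1.22124614 -1.05994292 -7.58659771] 0.034754805119018684 8.8083
```

View pics/l.png

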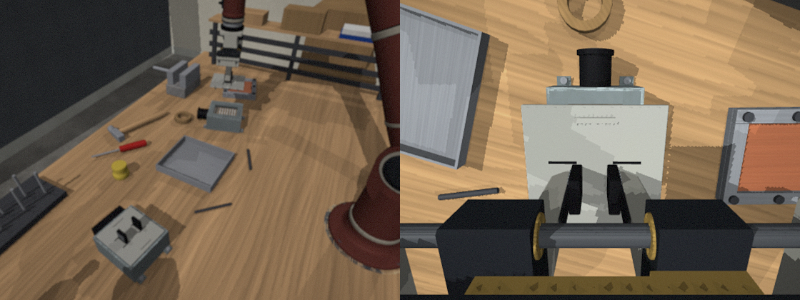

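The cover hangs level in the fingers: side view at about (232,85), open housing below with its filter showing. I'll carry it to the tray.

```bash
python3 - <<'E'
from h import *
from bench import manip, effector, capture
c=[.5235,-.0285]; y=down(np.radians(-1.2))
manip.move_linear([*c,.19],y,rate=.12)
manip.move_linear([*c,.06],rate=.1)
manip.dwell(.2); f0=manip.state()["force"]
g=manip.move_linear([*c,.029],rate=.02,guard=6); s=manip.state()
print(g,s["tcp_pos"],s["force"]-f0,s["finger_gap"],s["t"])
c=capture("side"); w=capture("wrist")
cv2.imwrite("pics/p.png",cv2.resize(np.hstack([c["pixels"],w["pixels"]]),(800,300))[...,::-1])
E
```

```text
True [ 0.5234325  -0.02848418  0.03224567] [-0.85657205 -0.94475605  7.23531382] 0.03454017016992458 14.1917
```

View pics/p.png

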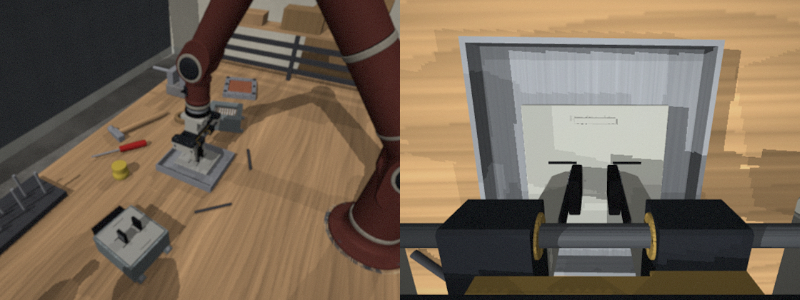

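Contact came at TCP z = 0.0322, against 0.0323 expected, so the cover stands on the tray floor. It sits centred and square between the walls. I'll release in stages and retreat.

```bash
python3 - <<'E'
from h import *
from bench import manip, effector, capture
p=manip.state()["tcp_pos"]
for o in(.040,.056,.075): effector.command_gripper(o,10)
manip.dwell(.2)
manip.move_linear([p[0],p[1],.10],rate=.06,guard=10)
manip.move_linear([p[0]-.05,p[1],.28],rate=.15); manip.dwell(.3)
print(manip.state()["t"],manip.state()["force"])
c=capture("side"); w=capture("wrist")
cv2.imwrite("pics/e.png",cv2.resize(np.hstack([c["pixels"],w["pixels"]]),(800,300))[...,::-1])
E
```

```text
18.875 [0.14114317 0.76739942 0.04928394]
```

View pics/e.png

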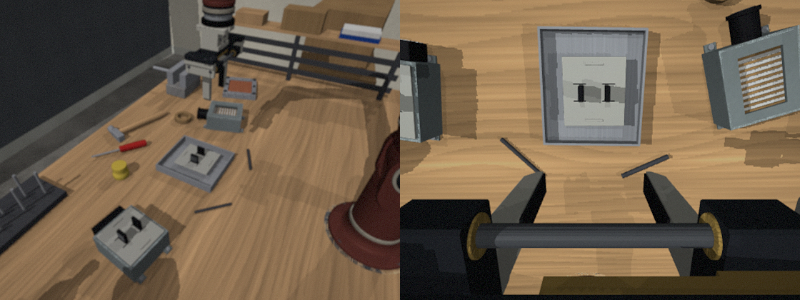

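The cover lies flat in the tray with its tabs up (wrist view 594,92). The round-socket housing is open, the other is still closed, and the robot is clear.

```bash
python3 -c "
from bench import manip
print(manip.finish_job())"
```

```text
the job is handed in; nothing more can be done
None
```

The cover from the round-socket housing is lying flat in the steel tray, tabs up and set down gently; the other housing is still closed, and I handed the job in at about 19 s of the 43 s allowed.

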